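# Set the sprung tailstock of a bottle-turning jig up to a bottle and clamp it

### The job

Make the bottle on the turning jig ready for labelling: lift the clamp lever upright to free the tailstock, slide the tailstock up so that its sprung nose seats the bottle home against the headstock and is pressed in just until the red band has gone into its bush, then bring the lever down again until the clamp bites firmly, and let go. The bottle is glass: never squeeze it hard with the nose; do not force the lever past a firm bite, and leave the things standing around the jig where they are.

Things in the scene. Friction and masses are not known exactly. Their poses are not given: they have to be found in the camera images.
- jig: the fixed jig: aluminium rail 470 mm long (its y), 80 mm wide (x), 34 mm high; grey headstock box (76 x 56 mm, top at 140 mm) at the +y end; four rubber wheels carry the bottle. Origin: middle of the rail's underside, on the bench; x across the rail, away from the robot, y from tailstock to headstock, z up. The turning axis runs along y at x = 0, 95 mm above the bench
- faceplate (a point): centre of the headstock's faceplate, in the plane of its rubber buttons, against which the bottle's base seats; 135 mm from the jig's origin along y, 95 mm up; axes as the jig
- tailstock: sliding carriage: grey shoe 130 mm long with a yellow tower 40 mm wide (x), 36 mm thick (y), top 133 mm above the bench, its x sides free to grip from above; the clamp lever's fork is 72 mm behind it (-y). Origin under the tower's centre, 35 mm above the bench; axes as the jig. Unclamped it drags with about 11 N, so it stays where it is left
- tower_top (a point): centre of the yellow tower's top face
- bush_face (a point): centre of the steel bush's front face (25 mm across, 26 mm ahead of the tower's centre along +y), out of which the nose stands
- carriage_slide (a joint): travel of the tailstock along the rail in m: 0 rearmost, grows towards the headstock, 0.12 at most
- nose: the sprung nose, 16 mm across with a black rubber ball tip 20 mm across: it stands 24 mm out of the bush, of which the 10 mm next to the bush are painted red. Origin: on its axis, at the bush face when not pressed
- nose_tip (a point): foremost point of the nose's rubber tip
- nose_press (a joint): how far the nose is pressed back into the bush, in m: 0 free, 0.010 when the red band has just gone in (the mark), 0.016 bottomed. Its spring pushes with about 2 N at 0, 5 N at the mark, 7 N bottomed: less than the carriage's drag
- lever_grip (a point): point on the axis of the handle's round black grip (17 mm thick, from 46 to 104 mm from the pivot), 85 mm from the pivot: the place to take it. Swung free it takes about 5 N here
- lever_pivot (a point): centre of the lever's pivot, 54 mm above the bench on the rail's centre line; its axis is the jig's y
- clamp_lever: the clamp lever's handle: steel bar with a round black grip, swinging about the pivot in the plane across the rail (jig x-z). Origin at the pivot; its x axis points along the handle to the grip, its y axis along the rail. Free: upright, within 20 degrees, or leaning away from the robot. Clamped: over towards the robot (jig -x) and down. It stays where it is left
- brake_strip: flat steel strip 22 mm wide on the rail's top, fixed, on which the lever's 32 mm steel cam presses. Handles sit differently on their splines: the cam begins to bite with the handle anywhere from 35 to 65 degrees above level, so it must be felt. From the bite on, the force at lever_grip climbs by about 0.4 N per mm; some 7 N more than swung free is firm, 18 N more is forcing it
- bottle: amber glass bottle with black cap, 132 mm long with the cap, 52 mm across, about 0.2 kg, cap 30 mm across, lying on the wheels along the turning axis, base towards the headstock, cap towards the nose. Origin: centre of its base; its -y axis runs to the cap. It slides on the wheels with 1 to 2 N
- bottle_base (a point): centre of the bottle's base
- spare_bottle: a labelled amber bottle, 52 mm across, 132 mm high, standing near the jig; not to be disturbed. Origin at the centre of its underside
- kraft_tube: a kraft cardboard tube box, 72 mm across, 108 mm high, standing near the jig; not to be disturbed. Origin at the centre of its underside
- label_roll: a roll of labels, 84 mm across, 60 mm high, standing on end near the jig; not to be disturbed. Origin at the centre of its underside
There are look-alikes about, which are no part of the job. What is shaped like the bottle but blue or green is not meant.

How it is judged (in metres and radians):
On the way, in this order (a step that is already met when the one before it is completed fails the run):
1. the clamp lever is lifted and the clamp is free (x of lever_grip in the frame of tailstock above -0.03 m), for 0.2 s.
2. with the lever still up, the tailstock is brought up so that the nose is pressed to the mark and the bottle is home against the headstock (x of lever_grip in the frame of tailstock above -0.03 m and value of joint nose_press between 0.0075 and 0.0125 m and distance between bottle_base and faceplate below 0.004 m), for 0.2 s.
At the end, for the whole second after the job is handed in: The lever is pressed down so that its cam bears on the brake strip with more than 30 N, the nose is pressed in by 7.5 to 12.5 mm (red band just in), the bottle's base is within 4 mm of the headstock's faceplate buttons, and bottle and tailstock are at rest (contact force between tailstock and brake_strip above 30 N and value of joint nose_press between 0.0075 and 0.0125 m and distance between bottle_base and faceplate below 0.004 m and linear speed of bottle below 0.01 m/s and linear speed of tailstock below 0.005 m/s); the robot touches nothing.
It fails at once if the bottle is squeezed by the nose with more than 15 N (contact force between bottle and nose above 15 N).
It fails at once if the lever is forced by the robot so that the cam bears on the strip with more than 220 N (contact force between tailstock and brake_strip above 220 N and contact force between the arm and clamp_lever above 1 N).
It fails at once if a thing standing around the jig is moved more than 20 mm (distance of any of spare_bottle, kraft_tube, label_roll from where it was at the start of the episode above 0.02 m).
It also fails if it takes over 72 s, if anything falls off the work surface, if the arm or the gripper's body presses on something with over 40 N, if the wrist force passes 120 N, or if a joint passes its speed limit or range.

### The arm

A 6-joint arm with a two-finger parallel gripper is mounted at the origin on the work surface. World frame = base frame: x ahead of the robot, y to its left, z up, the work surface at z = 0. Lengths are in mm, angles in rad, forces in N, time in s.
With the tool pointing down it reaches from about 275 to 1000 mm from the base axis. Payload 8.4 kg.
Tool frame: the origin (TCP) lies midway between the tips of the shut fingers; the grasp point (between the pads) lies 19 mm behind it; z points along the fingers, y is the line along which they close (so a half turn about z gives the same grasp; the last joint's range is limited). The gripper opens to 85 mm and grips with 20 to 120 N. Pads are 22 mm wide; open, the fingers measure 114 mm over their backs; the gripper's body (76 mm by 85 mm) begins 54 mm behind the grasp point. The pads swing forward as they close: fully open they stand 13 mm farther back than shut.
Start: joints at [1.129, 0.353, 1.633, -0, 1.155, -0.002], TCP at [266.098, 565.526, 231.281] pointing down, gripper open.
Joint ranges: [-2.63, 2.63], [-0.92, 2.1], [0.06, 2.66], [-1.3, 4.44], [0, 2.69], [-3.02, 3.02]. Speed limits (rad/s): [2.22, 2.22, 2.79, 3.14, 3.14, 3.14].

### API

Orientations are given as a unit quaternion [w, x, y, z].
In Python, from workcell import ctrl gives the robot as it stands.
- The arm moves only by the tool step_arm, never from a script. Its argument "series" is text: rows parted by semicolons, each of 5 numbers parted by spaces: the shift along the tool's x, y, z each as a share of 0.05 m, from -1 to 1, then the turn about the tool's z as a share of 4 degrees, from -1 to 1, then the closure, from -1 (fully open) to 1 (shut). In form: dx dy dz spin gripper; .... A call has 1 to 10 rows; each row shifts and turns the commanded pose from where the row before left it, along the tool's axes as they then stand; what a row does not reach is not made up. A row lasts 1/8 s, in which the tool goes at most 62.5 mm and 10.7 degrees, less where a joint would pass 70% of its speed; a pose out of reach is approached as far as the arm can. A call with a number of a shift or a turn outside -1 to 1 is refused whole. A call with a gripper value outside its range is refused whole. The fingers move at their own pace and stop on an object; the grip force is fixed at half the most. Time passes only in rows, so rows that do not move let the fingers close. It gives the time, the measured TCP pose, the force, the opening and the grip force at its end, in the units of the state.
- ctrl.sense(): the state, without advancing time (a new reading comes with each control period).
- ctrl.grab_frame(name): name is "scene" or "top"; returns a dict with "image" (384x512x3 uint8, red, green, blue), "mtx" (3x3 intrinsics, pixels), "extrinsics" (4x4, takes a point from world to camera coordinates). Camera axes: x right, y down, z forward; pixel columns grow to the right and rows downward; lengths in mm; the calibration is good to about 2 mm. A picture is of the moment at which its call begins. There is no depth.
- ctrl.job_done(): hands the job in; it is judged then, once.
The state is a dict: "time_s": time; "q": joint angles; "joint_velocities": joint speeds; "joint_efforts": joint torques, N m; "position": TCP position; "tcp_rot": TCP orientation; "contact_force": force on the tool from outside, world axes, zero at the start; "torque": the same for the moment, N m; "grip_width": finger opening in mm; "grip_force": force on a finger pad.
Only numpy, scipy, OpenCV 4.12 (cv2) and the standard library are available. Lean on these libraries where they do the work, as an engineer would, in place of code of your own. Each camera call takes 0.05 s, during which the arm holds its last target. There are 200 camera calls.

## Working session

There is one attempt and no reset: what is moved stays moved. The work goes in short steps, Python scripts to look and compute and a tool call to move; the robot and the scene stay as the last step left them, time stands still between calls to the robot, and variables do not carry over. Pictures are saved under pics/ and viewed, at most 10 in all, crops included, and the job is handed in when it is done.

Besides the shell and the picture viewer there is one more tool, called after ">>>" as name(argument=value, ...), one argument or row to a line, values as JSON. step_arm: Moves the arm, as the interface text tells. Shift numbers are shares of 0.05 m and turn numbers shares of 4 degrees, none past 1 either way. Its arguments: {"type":"object","properties":{"series":{"type":"string"}},"required":["series"]}

```bash
mkdir -p pics; ls; cat > h.py <<'E'
from workcell import ctrl
import numpy as np, cv2
def cam(n):
    f=ctrl.grab_frame(n); return f["image"],np.array(f["mtx"]),np.array(f["extrinsics"])
def ray(K,E,u,v):
    R,t=E[:3,:3],E[:3,3]; c=-R.T@t; d=R.T@np.linalg.solve(K,[u,v,1.]); return c,d/np.linalg.norm(d)
def onz(K,E,u,v,z):
    c,d=ray(K,E,u,v); return c+d*(z-c[2])/d[2]
def tri(r1,r2):
    (a,b),(c,d)=r1,r2; s=np.linalg.lstsq(np.c_[b,-d],c-a,rcond=None)[0]
    p,q=a+b*s[0],c+d*s[1]; return (p+q)/2,np.linalg.norm(p-q)
def proj(K,E,p):
    x=K@(E[:3,:3]@np.asarray(p,float)+E[:3,3]); return x[:2]/x[2]
E
python3 - <<'E'
from h import *
print(ctrl.sense())
a=[]
for n in("scene","top"):
    i,K,E=cam(n); np.savez(f"pics/{n}0.npz",i=i,K=K,E=E); print(n,K.tolist(),np.round(E,3).tolist())
    cv2.imwrite(f"pics/{n}0.png",cv2.resize(i[:,:,::-1],(800,600),interpolation=cv2.INTER_CUBIC))
E
```

```text
pics
{'time_s': 0.0, 'q': array([ 1.12858683e+00,  3.53627580e-01,  1.63413076e+00, -2.50166086e-06,
        1.15520257e+00, -2.38908327e-03]), 'joint_velocities': array([ 0.00081517, -0.00094909, -0.00090555, -0.00059138, -0.00049563,
        0.00057172]), 'joint_efforts': array([ 1.57471928e-03, -6.05264854e+01, -3.42063081e+01,  1.49169787e-04,
        9.52118455e-03,  8.25971398e-06]), 'position': array([265.90240525, 565.09197464, 230.57596991]), 'tcp_rot': array([-1.49716194e-04,  2.18141447e-01,  9.75916923e-01, -6.67547542e-04]), 'contact_force': array([ 0.39829478,  0.08556926, -0.02407688]), 'torque': array([-0.02342159,  0.02170227, -0.02989078]), 'grip_force': 0.0, 'grip_width': 85.22299357093222}
scene [[394.828553335669, 0.0, 256.16376098337776], [0.0, 394.828553335669, 196.76594542334993], [0.0, 0.0, 1.0]] [[-0.253, 0.968, 0.004, 42.148], [0.78, 0.206, -0.591, -380.45], [-0.573, -0.146, -0.806, 1278.821], [0.0, 0.0, 0.0, 1.0]]
top [[403.9667015927651, 0.0, 254.5150048045743], [0.0, 403.9667015927651, 190.37142016332643], [0.0, 0.0, 1.0]] [[0.026, -1.0, -0.008, 103.156], [-0.988, -0.024, -0.154, 585.276], [0.154, 0.012, -0.988, 824.194], [0.0, 0.0, 0.0, 1.0]]
```

View pics/scene0.png

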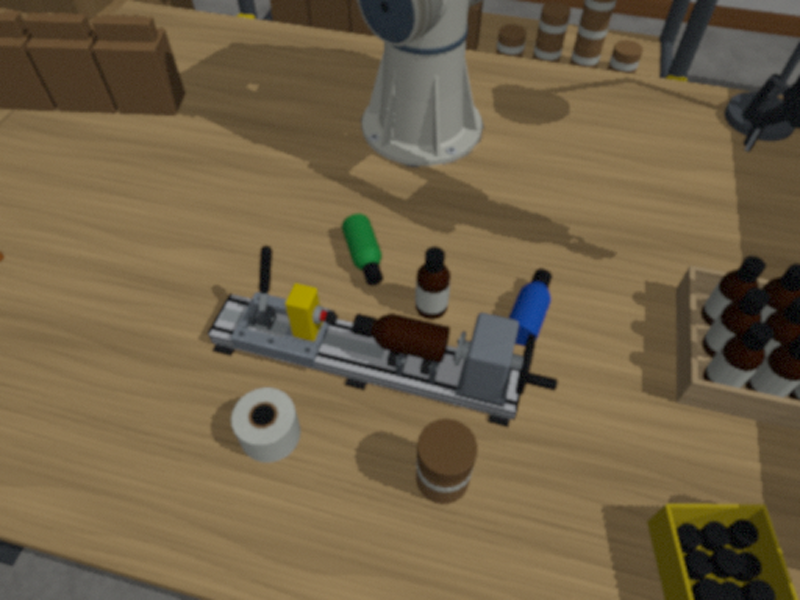

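View pics/top0.png

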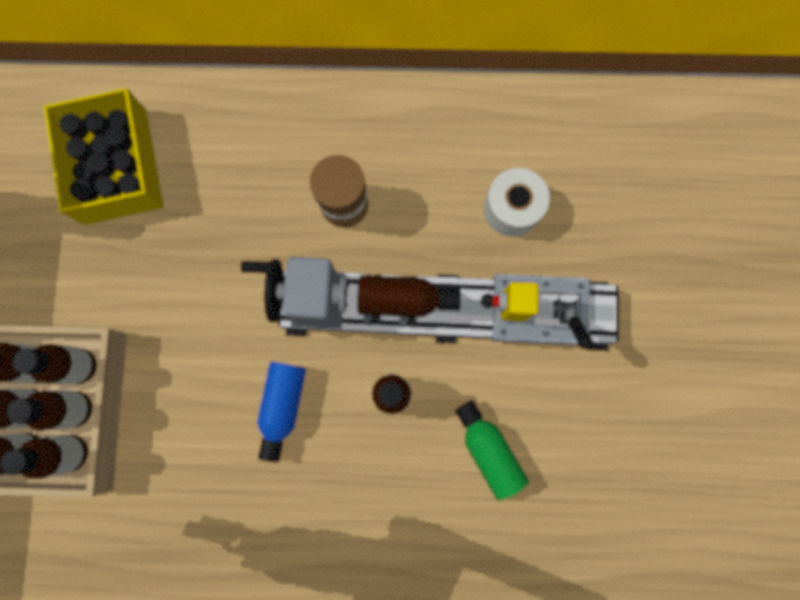

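Scene (800x600 view): the clamp lever is at (265,270), the yellow tower at (303,312), and the amber bottle on the wheels at (410,338). In the top view they are at (580,330), (520,300) and (405,297).

Look-alikes:
- **Bottles:** the green one (362,248), the blue one (532,310) and the standing labelled spare (433,285) don't fit. Only the amber one lying on the jig's wheels does.
- **Levers:** the black crank on the headstock at (535,370) is not the clamp lever. The clamp lever is the one behind the yellow tower.

I'll confirm with an enlarged crop.

```bash
python3 - <<'E'
from h import *
s=np.load("pics/scene0.npz");t=np.load("pics/top0.npz")
# originals: scene crop x130-230,y150-240 ; top crop x300-400,y170-230
a=cv2.resize(s["i"][145:245,130:263,::-1],(798,600),interpolation=cv2.INTER_CUBIC)
b=cv2.resize(t["i"][165:240,295:395,::-1],(800,600),interpolation=cv2.INTER_CUBIC)
a=cv2.resize(a,(400,300));
cv2.imwrite("pics/c1.png",np.vstack([cv2.resize(s["i"][150:230,130:263,::-1],(532*1,320),interpolation=cv2.INTER_CUBIC),cv2.resize(t["i"][170:238,287:400,::-1],(532,280),interpolation=cv2.INTER_CUBIC)]))
for n,d in(("s",s),("t",t)):
    h=cv2.cvtColor(d["i"],cv2.COLOR_RGB2HSV)
    roi=np.zeros(h.shape[:2],np.uint8)
    if n=="s": roi[150:235,130:230]=1
    else: roi[165:235,300:400]=1
    y=cv2.inRange(h,(22,150,90),(35,255,255))*roi
    k=cv2.inRange(d["i"].max(2),0,55)*roi
    for nm,m in(("yel",y),("blk",k)):
        nn,l,st,c=cv2.connectedComponentsWithStats(m)
        for j in range(1,nn):
            if st[j,4]>12:
                pts=np.argwhere(l==j)[:,::-1].astype(np.float32)
                print(n,nm,st[j],np.round(c[j],1),cv2.boxPoints(cv2.minAreaRect(pts)).round(1).tolist())
E
```

```text
s yel [183 181  22  37 595] [193.5 198.4] [[183.0, 181.0], [204.0, 181.0], [204.0, 217.0], [183.0, 217.0]]
s blk [166 158   7  30 165] [169.3 172.2] [[165.6999969482422, 186.89999389648438], [167.1999969482422, 157.8000030517578], [173.0, 158.10000610351562], [171.5, 187.1999969482422]]
s blk [146 190  13   5  20] [151.9 192.3] [[145.60000610351562, 191.1999969482422], [146.10000610351562, 189.6999969482422], [158.1999969482422, 193.39999389648438], [157.8000030517578, 194.8000030517578]]
s blk [160 196  16  14 115] [168.7 203.1] [[159.1999969482422, 206.39999389648438], [162.0, 193.8000030517578], [176.10000610351562, 196.89999389648438], [173.3000030517578, 209.5]]
s blk [209 199   9  10  44] [211.9 203.7] [[207.0, 201.0], [212.1999969482422, 198.39999389648438], [217.0, 208.0], [211.8000030517578, 210.60000610351562]]
s blk [223 202   7  12  44] [227.4 208.3] [[223.0, 202.0], [229.0, 202.0], [229.0, 213.0], [223.0, 213.0]]
s blk [137 221  12   6  48] [142.9 223.3] [[136.8000030517578, 223.6999969482422], [138.0, 219.60000610351562], [148.6999969482422, 222.60000610351562], [147.5, 226.6999969482422]]
t yel [321 181  23  24 461] [333.  192.6] [[321.0, 181.0], [343.0, 181.0], [343.0, 204.0], [321.0, 204.0]]
t blk [309 189   5   7  30] [311.2 192.3] [[309.0, 189.0], [313.0, 189.0], [313.0, 195.0], [309.0, 195.0]]
t blk [364 203  24  20 184] [373.  213.8] [[361.3999938964844, 206.10000610351562], [372.20001220703125, 198.8000030517578], [387.5, 221.6999969482422], [376.6000061035156, 228.89999389648438]]
```

View pics/c1.png

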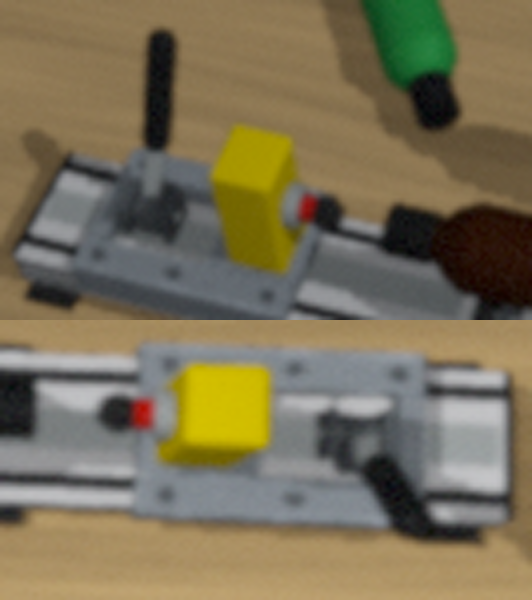

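The crop confirms the clamp lever: it has a round black grip on a steel fork behind the yellow tower and leans toward the robot. In the scene image the grip runs from (170.5,158.8) to (168.8,186), in the top image from (376,221) to (366,204.5). Next I triangulate.

```bash
python3 - <<'E'
from h import *
s=np.load("pics/scene0.npz");t=np.load("pics/top0.npz")
R=lambda d,u,v:ray(d["K"],d["E"],u,v)
f=532/113;g=280/68
tc=lambda u,v:(287+u/f-.3,170+(v-320)/g-.3)
sc=lambda u,v:(130+u/4-.3,150+v/4-.3)
P={}
for n,a,b in(("tip",sc(162,32),tc(422,532)),("root",sc(155,147),tc(371,458)),("c--",sc(236,128),tc(270,447)),("c-+",sc(292,140),tc(187,447)),("c++",sc(275,184),tc(187,366)),("c+-",sc(215,175),tc(270,366)),("ball",(211.5,203.7),(311.2,192.3))):
    P[n],e=tri(R(s,*a),R(t,*b)); print(n,P[n].round(1),round(e,1))
top=np.mean([P[k] for k in P if k[0]=="c"],0);print("towertop",top)
# rail edges in top view
gr=cv2.GaussianBlur(t["i"],(3,3),0)
h=cv2.cvtColor(gr,cv2.COLOR_RGB2HSV)
m=cv2.inRange(h,(0,0,60),(180,70,255)); m[:165]=0;m[230:]=0;m[:,:150]=0
n,l,st,c=cv2.connectedComponentsWithStats(m); j=1+np.argmax(st[1:,4]); print(st[j])
# headstock wall etc.: rail lower/upper edge per column
for col in range(225,300,6):
    r=np.where(l[:,col]==j)[0]; 
    if len(r): print(col,r.min(),r.max(),onz(t["K"],t["E"],col,r.min()-.5,34)[:2].round(1),onz(t["K"],t["E"],col,r.max()+.5,34)[:2].round(1))
E
```

```text
tip [ 513.6 -111.6  143.9] 4.7
root [ 554.5 -107.5   90.5] 1.6
c-- [553.9 -55.4 124.5] 4.8
c-+ [553.4 -22.2 123.7] 3.0
c++ [590.3 -19.4 132.8] 5.9
c+- [591.4 -53.5 130.7] 6.7
ball [574.4   2.4  89. ] 2.0
towertop [572.23219782 -37.64904697 127.90869681]
[ 176  165  220   57 6694]
225 174 212 [620.3 183.7] [534.3 180.5]
231 175 212 [618.4 170.4] [534.6 167.5]
237 207 212 [548. 155.] [534.9 154.5]
243 201 212 [561.4 142.3] [535.3 141.5]
249 201 213 [561.8 129.3] [533.4 128.5]
255 202 213 [559.9 116.2] [533.7 115.5]
261 208 214 [547.1 102.8] [531.9 102.5]
267 177 214 [615.8  91.3] [532.2  89.5]
273 176 214 [618.3  78.2] [532.5  76.6]
279 176 215 [618.7  65. ] [530.7  63.6]
285 176 215 [619.   51.8] [531.   50.6]
291 176 216 [619.3  38.7] [529.2  37.6]
297 177 215 [617.4  25.5] [531.7  24.7]
```

```bash
python3 - <<'E'
from h import *
s=np.load("pics/scene0.npz");t=np.load("pics/top0.npz")
f=532/113;g=280/68
tc=lambda u,v:(287+u/f-.3,170+(v-320)/g-.3)
sc=lambda u,v:(130+u/4-.3,150+v/4-.3)
Z=lambda d,p,z:onz(d["K"],d["E"],*p,z)[:2].round(1)
for n,a,b,z in(("tip",sc(162,32),tc(422,532),142),("root",sc(155,147),tc(371,458),93),("ball",(211.5,203.7),(311.2,192.3),95),("c--",sc(236,128),tc(270,447),133),("c-+",sc(292,140),tc(187,447),133),("c++",sc(275,184),tc(187,366),133),("c+-",sc(215,175),tc(270,366),133)):
    print(n,Z(s,a,z),Z(t,b,z))
# headstock top face edges in top view (z=140), crop 170..215,160..215
hs=t["i"][160:215,170:220]
g=cv2.cvtColor(hs,cv2.COLOR_RGB2HSV)
m=cv2.inRange(g,(95,20,100),(125,120,255));ys,xs=np.where(m>0)
r=cv2.minAreaRect(np.c_[xs+170,ys+160].astype(np.float32));print("headstock",r)
for p in cv2.boxPoints(r): print(Z(t,p,140))
# dark slot lines of rail: fit row by col for lower slot
G=cv2.cvtColor(t["i"],cv2.COLOR_RGB2GRAY).astype(float)
for rows in((172,182),(203,214)):
    L=[]
    for c in list(range(226,238))+list(range(262,280))+list(range(290,316))+list(range(378,390)):
        seg=G[rows[0]:rows[1],c]; 
        k=np.argmin(seg); L.append((*Z(t,(c,k+rows[0]),34),seg[k]))
    L=np.array(L); L=L[L[:,2]<90]
    for _ in range(4):
        q=np.polyfit(L[:,1],L[:,0],1); e=abs(np.polyval(q,L[:,1])-L[:,0]); L=L[e<max(2,1.5*np.median(e))]
    print("slot",q,len(L),np.median(e), L[:,1].min(),L[:,1].max())
E
```

```text
tip [ 512.1 -110. ] [ 514.4 -114.5]
root [ 556.1 -105.5] [ 554.4 -107.7]
ball [578.2   5.3] [573.7   2.2]
c-- [559.8 -49.5] [553.3 -56. ]
c-+ [559.9 -17.3] [552.5 -22.2]
c++ [590.2 -16.3] [591.  -22.3]
c+- [592.7 -49.1] [591.8 -56.4]
headstock ((196.5, 186.5), (31.0, 41.0), 0.0)
[532.4 256. ]
[612.2 260.2]
[613.6 200.1]
[533.8 196.8]
slot [6.73165517e-04 6.06707960e+02] 19 0.967804840528629 73.5 181.0
slot [2.34103749e-02 5.46681928e+02] 64 0.48298766521486414 -173.5 179.0
```

>>> step_arm(
  series="0 0 0 -1 -0.06;0 0 0 -1 -0.06;0 0 0 -1 -0.06;0 0 0 -1 -0.06;0 0 0 -1 -0.06;0 0 0 -1 -0.06;0 0 0 0 -0.06",
)

```text
time_s: 0.98
position: [266.0, 565.3, 230.9]
tcp_rot: [-0.0, 0.011, 1.0, -0.0]
contact_force: [0.5, -0.4, -0.1]
grip_width: 45.0
grip_force: 0.0
```

>>> step_arm(
  series="-0.37 -0.96 0 0 -0.06;-0.37 -0.96 0 0 -0.06;-0.37 -0.96 0 0 -0.06;-0.37 -0.96 0 0 -0.06;-0.37 -0.96 0 0 -0.06;-0.37 -0.96 0 0 -0.06;-0.37 -0.96 0 0 -0.06;-0.37 -0.96 0 0 -0.06;-0.37 -0.96 0 0 -0.06;-0.37 -0.96 0 0 -0.06",
)

```text
time_s: 2.22
position: [441.4, 80.2, 231.4]
tcp_rot: [0.0, 0.011, 1.0, 0.0]
contact_force: [0.0, 0.5, 0.7]
grip_width: 45.5
grip_force: 0.0
```

>>> step_arm(
  series="-0.445 -0.94 0 0 -0.06;-0.445 -0.94 0 0 -0.06;-0.445 -0.94 0 0 -0.06;-0.445 -0.94 0 0 -0.06;0 0 0 0 -0.06;0 0 0 0 -0.06",
)

```text
time_s: 2.98
position: [525.5, -107.9, 230.9]
tcp_rot: [-0.001, 0.011, 1.0, 0.0]
contact_force: [0.1, -0.4, 0.0]
grip_width: 44.8
grip_force: 0.0
```

```bash
python3 - <<'E'
from h import *
i,K,E=cam("scene");j,_,_=cam("top")
p=ctrl.sense()["position"];print(p,proj(K,E,p))
cv2.imwrite("pics/a1.png",np.vstack([cv2.resize(i[110:230,110:260,::-1],(600,360),interpolation=cv2.INTER_CUBIC)[:300],cv2.resize(j[160:240,300:420,::-1],(600,300),interpolation=cv2.INTER_CUBIC)]))
E
```

```text
[ 525.51561848 -107.1417821   231.1607688 ] [161.56098146 133.44252521]
```

View pics/a1.png

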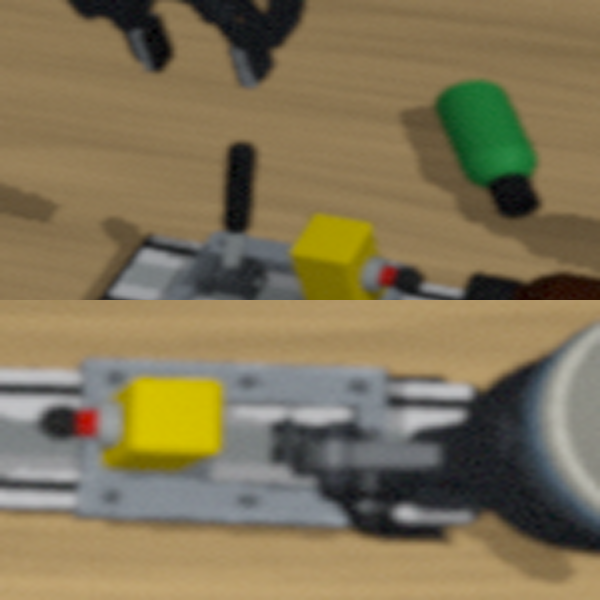

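The picture shows the fingertips at scene px (148,132) and (172,137), straddling the handle line above its tip at (170.5,159). I'm going down.

>>> step_arm(
  series="0 -0.04 0.6 0 -0.06;0 0 0.6 0 -0.06;0 0 0.6 0 -0.06;0 0 0.6 0 -0.06;0 0 0 0 -0.06;0 0 0 0 -0.06",
)

```text
time_s: 3.82
position: [526.5, -109.6, 112.4]
tcp_rot: [0.0, 0.01, 1.0, -0.0]
contact_force: [1.0, -1.3, 0.2]
grip_width: 45.4
grip_force: 0.0
```

>>> step_arm(
  series="0 0 0 0 0.2;0 0 0 0 0.4;0 0 0 0 0.5;0 0 0 0 0.6;0 0 0 0 0.7;0 0 0 0 0.7",
)

```text
time_s: 4.58
position: [526.2, -109.4, 111.8]
tcp_rot: [0.0, 0.011, 1.0, 0.001]
contact_force: [-1.0, 5.2, 7.7]
grip_width: 15.6
grip_force: 58.3
```

>>> step_arm(
  series="-0.1 0 -0.05 0 0.7;-0.1 0 -0.045 0 0.7;-0.1 0 -0.04 0 0.7;-0.1 0 -0.035 0 0.7;0 0 0 0 0.7",
)

```text
time_s: 5.2
position: [542.6, -109.7, 118.2]
tcp_rot: [-0.004, 0.011, 1.0, 0.001]
contact_force: [-6.0, 2.1, -2.6]
grip_width: 15.8
grip_force: 58.9
```

>>> step_arm(
  series="-0.1 0 -0.03 0 0.7;-0.1 0 -0.02 0 0.7;-0.1 0 -0.015 0 0.7;-0.1 0 -0.01 0 0.7;0 0 0 0 0.7;0 0 0 0 0.7",
)

```text
time_s: 5.95
position: [562.7, -110.1, 121.7]
tcp_rot: [-0.004, 0.011, 1.0, 0.001]
contact_force: [-5.8, 4.0, -5.4]
grip_width: 16.0
grip_force: 59.9
```

```bash
python3 - <<'E'
from h import *
print(ctrl.sense()["contact_force"],ctrl.sense()["position"])
i,K,E=cam("scene");j,_,_=cam("top")
np.savez("pics/b.npz",i=i,j=j)
cv2.imwrite("pics/a2.png",np.vstack([cv2.resize(i[120:230,130:330,::-1],(600,330),interpolation=cv2.INTER_CUBIC),cv2.resize(j[160:240,200:400,::-1],(600,240),interpolation=cv2.INTER_CUBIC)]))
E
```

```text
[-5.84071567  3.97511577 -5.38707987] [ 562.68789628 -110.10632913  121.68754931]
```

View pics/a2.png

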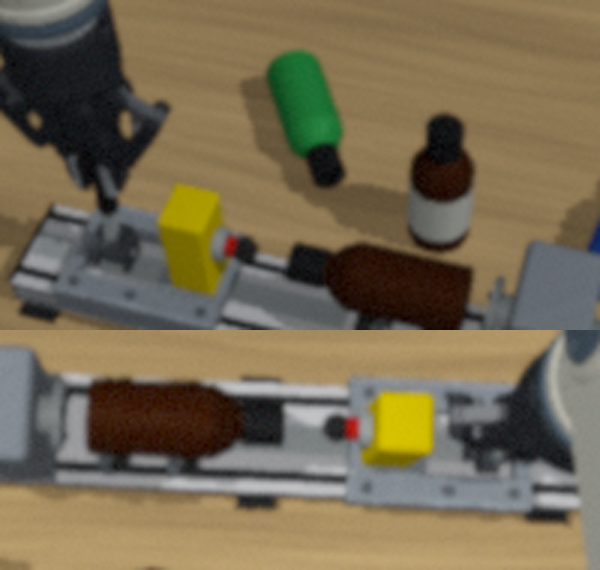

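The handle is held and nearly upright (TCP x 563, pivot about 571). In the top image the nose-to-cap gap runs from px 308 to 294, about 28 mm. The gap from bottle base to faceplate is about 17 mm. I'll slide the carriage along +y by the handle.

>>> step_arm(
  series="0 0.1 0 0 0.7;0 0.1 0 0 0.7;0 0.1 0 0 0.7;0 0.1 0 0 0.7;0 0 0 0 0.7",
)

```text
time_s: 6.68
position: [563.1, -92.0, 121.7]
tcp_rot: [-0.004, 0.01, 1.0, -0.001]
contact_force: [-6.0, -6.7, -5.6]
grip_width: 15.4
grip_force: 60.1
```

```bash
cat >> h.py <<'E'
def look(tag,view=False):
    s=ctrl.sense(); print(np.round(s["contact_force"],1),np.round(s["position"],1))
    j,K,E=cam("top"); i,_,_=cam("scene")
    h=cv2.cvtColor(j,cv2.COLOR_RGB2HSV)
    y=cv2.inRange(h,(22,150,90),(35,255,255)); y[:165]=0;y[240:]=0;y[:,:230]=0
    r=(cv2.inRange(h,(0,130,90),(8,255,255))|cv2.inRange(h,(172,130,90),(180,255,255))); r[:180]=0;r[205:]=0;r[:,:230]=0
    ys=np.where(y)[1]; rs=np.where(r)[1]
    print("tower cols",ys.min(),ys.max(),"red",len(rs),(rs.min(),rs.max()) if len(rs) else "")
    row=j[188:197].astype(int).mean(0)
    print("row V 214-345:",row.max(1)[214:345].astype(int).tolist())
    np.savez(f"pics/{tag}.npz",i=i,j=j)
E
python3 - <<'E'
from h import *
look("d1")
j=np.load("pics/b.npz")["j"]; print(j[188:197].astype(int).mean(0).max(1)[214:345].astype(int).tolist())
E
```

```text
[-6.  -6.7 -5.6] [563.1 -92.  121.7]
tower cols 312 335 red 30 (np.int64(306), np.int64(310))
row V 214-345: [102, 105, 111, 118, 122, 113, 94, 98, 128, 148, 154, 155, 153, 143, 117, 80, 61, 56, 56, 55, 56, 56, 55, 56, 57, 57, 56, 56, 57, 56, 57, 57, 58, 58, 57, 58, 59, 59, 58, 60, 58, 58, 59, 59, 60, 59, 60, 58, 59, 59, 57, 59, 60, 60, 59, 58, 55, 51, 46, 45, 44, 43, 44, 39, 40, 40, 38, 34, 32, 30, 31, 32, 28, 31, 31, 31, 30, 32, 33, 43, 81, 119, 134, 138, 132, 113, 86, 65, 54, 49, 50, 60, 98, 135, 152, 156, 154, 148, 146, 151, 148, 146, 159, 182, 201, 210, 212, 212, 212, 212, 211, 211, 211, 211, 210, 210, 210, 209, 208, 205, 190, 164, 141, 129, 110, 90, 82, 82, 77, 71, 67]
[103, 106, 112, 120, 123, 114, 93, 98, 129, 148, 155, 157, 155, 143, 117, 82, 59, 57, 56, 55, 55, 56, 58, 56, 57, 58, 57, 58, 58, 57, 58, 58, 58, 57, 59, 59, 59, 59, 59, 60, 60, 59, 59, 61, 59, 59, 60, 59, 59, 59, 59, 61, 59, 60, 59, 58, 55, 49, 48, 45, 43, 44, 43, 41, 38, 42, 40, 33, 32, 32, 31, 30, 31, 30, 31, 31, 30, 33, 32, 43, 81, 119, 134, 139, 142, 145, 148, 152, 155, 157, 158, 158, 153, 137, 108, 77, 59, 52, 50, 52, 76, 116, 147, 159, 159, 154, 149, 151, 153, 150, 153, 167, 189, 205, 211, 212, 212, 212, 212, 212, 211, 212, 211, 211, 210, 211, 210, 209, 203, 186, 159]
```

>>> step_arm(
  series="0 0.1 0 0 0.7;0 0.1 0 0 0.7;0 0.1 0 0 0.7;0 0.1 0 0 0.7;0 0.1 0 0 0.7;0 0 0 0 0.7",
)

```text
time_s: 7.52
position: [563.6, -67.6, 121.7]
tcp_rot: [-0.003, 0.01, 1.0, -0.001]
contact_force: [-5.9, -9.5, -7.2]
grip_width: 15.7
grip_force: 60.1
```

```bash
python3 - <<'E'
from h import *
look("d2")
E
```

```text
[-5.9 -9.5 -7.2] [563.6 -67.6 121.7]
tower cols 301 322 red 22 (np.int64(295), np.int64(298))
row V 214-345: [100, 103, 109, 117, 120, 112, 87, 61, 54, 55, 54, 53, 54, 54, 54, 55, 56, 55, 55, 57, 56, 55, 56, 57, 55, 56, 57, 56, 57, 57, 56, 57, 56, 57, 58, 57, 59, 58, 57, 58, 58, 58, 58, 59, 57, 58, 59, 59, 57, 52, 51, 44, 44, 44, 42, 42, 42, 40, 42, 44, 38, 31, 30, 30, 29, 32, 31, 32, 34, 31, 31, 30, 34, 46, 56, 56, 54, 52, 48, 49, 64, 108, 144, 154, 152, 146, 144, 148, 147, 150, 170, 196, 207, 210, 210, 211, 210, 210, 209, 209, 209, 209, 208, 208, 208, 208, 206, 199, 175, 138, 104, 88, 86, 82, 77, 70, 62, 60, 68, 82, 83, 73, 59, 53, 51, 50, 48, 42, 39, 36, 32]
```

>>> step_arm(
  series="0 0.04 0 0 0.7;0 0.04 0 0 0.7;0 0 0 0 0.7",
)

```text
time_s: 8.0
position: [563.7, -64.2, 121.7]
tcp_rot: [-0.003, 0.01, 1.0, -0.002]
contact_force: [-5.9, -11.7, -6.4]
grip_width: 15.8
grip_force: 60.2
```

```bash
python3 - <<'E'
from h import *
look("d3")
def edge(j,lo,hi,thr,up=True):
    r=j[188:197].astype(float).mean(0).max(1)
    for c in range(lo,hi):
        if (r[c]<thr<=r[c+1]): return c+(thr-r[c])/(r[c+1]-r[c])
for n in("b","d1","d2","d3"):
    j=np.load(f"pics/{n}.npz")["j"]
    b=next(c for c in range(285,340) if j[188:197].astype(float).mean(0).max(1)[c]>205)
    print(n,"ball rear",edge(j,b-18,b,100),"tower",edge(j,b-8,b+1,182))
E
```

```text
[ -5.9 -11.7  -6.4] [563.7 -64.2 121.7]
tower cols 300 321 red 12 (np.int64(295), np.int64(296))
row V 214-345: [100, 102, 109, 117, 120, 111, 86, 62, 54, 54, 55, 54, 55, 54, 53, 56, 55, 54, 55, 56, 56, 56, 56, 56, 56, 57, 56, 57, 56, 58, 58, 58, 58, 57, 58, 57, 58, 57, 56, 57, 58, 58, 58, 59, 59, 58, 58, 58, 57, 54, 48, 45, 44, 45, 41, 41, 41, 42, 42, 42, 35, 31, 28, 30, 29, 29, 30, 30, 32, 29, 31, 33, 36, 48, 59, 55, 54, 50, 48, 52, 76, 114, 139, 143, 144, 147, 147, 146, 164, 187, 203, 209, 210, 210, 209, 210, 210, 209, 209, 209, 209, 208, 208, 208, 207, 201, 182, 147, 107, 85, 84, 82, 74, 68, 63, 60, 71, 82, 82, 70, 57, 52, 52, 49, 46, 42, 39, 35, 32, 33, 35]
b ball rear 314.5824175824176 tower 325.67
d1 ball rear 306.05059523809524 tower 317.0
d2 ball rear 294.81060606060606 tower 304.44541484716154
d3 ball rear 294.6115942028986 tower 302.76056338028167
```

>>> step_arm(
  series="0 0.04 0 0 0.7;0 0.04 0 0 0.7;0 0 0 0 0.7",
)

```text
time_s: 8.48
position: [563.8, -60.4, 121.7]
tcp_rot: [-0.003, 0.01, 1.0, -0.002]
contact_force: [-5.1, -13.5, -6.3]
grip_width: 15.6
grip_force: 60.3
```

```bash
python3 - <<'E'
from h import *
look("d4")
def edge(j,lo,hi,thr,up=True):
    r=j[188:197].astype(float).mean(0).max(1)
    for c in range(lo,hi):
        if (r[c]<thr<=r[c+1]): return c+(thr-r[c])/(r[c+1]-r[c])
j=np.load("pics/d4.npz")["j"];i=np.load("pics/d4.npz")["i"]; i0=np.load("pics/d1.npz")["i"]
b=next(c for c in range(285,340) if j[188:197].astype(float).mean(0).max(1)[c]>205)
print("ball rear",edge(j,b-18,b,100),"tower",edge(j,b-8,b+1,182))
z=lambda a,x0,x1,y0,y1,s:cv2.resize(a[y0:y1,x0:x1,::-1],s,interpolation=cv2.INTER_CUBIC)
cv2.imwrite("pics/a3.png",np.vstack([z(i,190,290,180,235,(600,330)),z(j,210,330,170,220,(600,250))]))
E
```

```text
[ -5.1 -13.5  -6.3] [563.8 -60.4 121.7]
tower cols 298 319 red 0 
row V 214-345: [100, 102, 109, 117, 120, 111, 85, 61, 54, 54, 54, 54, 54, 55, 53, 54, 54, 55, 55, 55, 56, 54, 56, 54, 55, 56, 55, 56, 56, 57, 57, 57, 56, 57, 58, 58, 58, 58, 59, 58, 58, 58, 57, 59, 59, 58, 59, 58, 56, 52, 46, 46, 42, 43, 42, 42, 40, 40, 43, 41, 34, 31, 29, 30, 30, 28, 31, 30, 33, 31, 31, 32, 37, 49, 57, 56, 53, 49, 46, 47, 70, 107, 135, 146, 148, 148, 161, 182, 200, 208, 210, 210, 210, 210, 209, 209, 209, 209, 208, 208, 208, 208, 207, 201, 183, 148, 104, 84, 85, 80, 71, 64, 60, 60, 71, 83, 81, 67, 53, 51, 49, 49, 44, 39, 36, 32, 32, 32, 35, 33, 33]
ball rear 294.7927927927928 tower 300.96923076923076
```

View pics/a3.png

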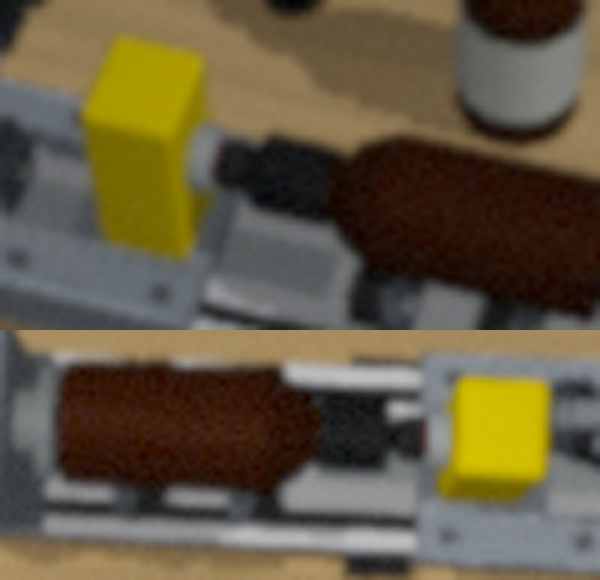

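```bash
python3 - <<'E'
from h import *
for n,rt,cs in(("b",0,(302,325)),("d1",0,(296,316)),("d2",0,(288,304)),("d3",0,(288,302)),("d4",0,(288,300))):
    d=np.load(f"pics/{n}.npz"); o=[]
    j=d["j"].astype(float)[184:201,cs[0]:cs[1]]
    e=np.clip(j[:,:,0]-j[:,:,1]-8,0,None)*(j[:,:,1]<j[:,:,2]*1.35+10)
    i=d["i"].astype(float)[190:215,195:232]; f=np.clip(i[:,:,0]-i[:,:,1]-8,0,None)*(abs(i[:,:,1]-i[:,:,2])<22)
    print(n,round(e.sum()),e.sum(0).round().astype(int).tolist(), "scene",round(f.sum()))
E
```

```text
b 3556 [0, 0, 0, 0, 0, 0, 0, 0, 0, 0, 0, 0, 122, 493, 806, 900, 786, 402, 47, 0, 0, 0, 0] scene 2276
d1 3560 [0, 0, 0, 0, 0, 0, 0, 0, 0, 21, 314, 669, 895, 883, 588, 190, 0, 0, 0, 0] scene 2206
d2 2789 [0, 0, 0, 0, 0, 0, 67, 421, 734, 836, 564, 167, 0, 0, 0, 0] scene 1785
d3 1649 [0, 0, 0, 0, 0, 0, 177, 516, 617, 315, 23, 0, 0, 1] scene 1140
d4 52 [0, 0, 0, 0, 0, 0, 40, 12, 0, 0, 0, 0] scene 41
```

>>> step_arm(
  series="0 0.014 0 0 0.7;0 0 0 0 0.7;0 -0.02 0 0 0.7;0 0 0 0 0.7;0 0 0 0 0.7",
)

```text
time_s: 9.2
position: [563.8, -60.3, 121.7]
tcp_rot: [-0.003, 0.01, 1.0, -0.002]
contact_force: [-6.7, -10.8, -7.2]
grip_width: 15.6
grip_force: 60.2
```

```bash
cat > e.py <<'E'
from h import *
import sys
def edge(r,lo,hi,thr):
    for c in range(lo,hi):
        if r[c]<thr<=r[c+1]: return round(c+(thr-r[c])/(r[c+1]-r[c]),2)
def rep(n):
    j=np.load(f"pics/{n}.npz")["j"]; r=j[188:197].astype(float).mean(0).max(1)
    b=next(c for c in range(285,340) if r[c]>205)
    q=j.astype(float)[184:201,288:300]; e=np.clip(q[:,:,0]-q[:,:,1]-8,0,None)*(q[:,:,1]<q[:,:,2]*1.35+10)
    print(n,"ball rear",edge(r,b-18,b,100),"tower",edge(r,b-8,b+1,182),"base",r[218:224].round().tolist(),"red",e.sum().round())
if __name__=="__main__":
    n=sys.argv[1]
    s=ctrl.sense(); print(np.round(s["contact_force"],1),np.round(s["torque"],2),np.round(s["position"],1))
    np.savez(f"pics/{n}.npz",j=cam("top")[0],i=cam("scene")[0]); rep(n)
E
python3 e.py d5
```

```text
[ -6.7 -10.8  -7.2] [-2.26  1.17 -0.33] [563.8 -60.3 121.7]
d5 ball rear 294.91 tower 300.65 base [120.0, 112.0, 87.0, 62.0, 54.0, 53.0] red 0.0
```

>>> step_arm(
  series="0.075 0 0.03 0 0.7;0.075 0 0.03 0 0.7;0.075 0 0.025 0 0.7;0.075 0 0.02 0 0.7;0 0 0 0 0.7",
)

```text
time_s: 9.93
position: [556.5, -60.0, 120.5]
tcp_rot: [0.005, 0.01, 1.0, -0.002]
contact_force: [7.7, -9.5, 6.1]
grip_width: 15.6
grip_force: 60.9
```

>>> step_arm(
  series="0.073 0 0.022 0 0.7;0.073 0 0.022 0 0.7;0 0 0 0 0.7",
)

```text
time_s: 10.3
position: [549.5, -59.8, 118.8]
tcp_rot: [0.005, 0.01, 1.0, -0.002]
contact_force: [5.7, -7.9, 10.8]
grip_width: 15.5
grip_force: 61.6
```

```bash
python3 e.py d6
```

```text
[ 5.7 -7.9 10.8] [-1.57 -1.39  0.05] [549.5 -59.8 118.8]
d6 ball rear 294.91 tower 300.64 base [120.0, 112.0, 86.0, 62.0, 54.0, 54.0] red 0.0
```

>>> step_arm(
  series="0.073 0 0.015 0 0.7;0.073 0 0.015 0 0.7;0 0 0 0 0.7",
)

```text
time_s: 10.78
position: [541.1, -59.6, 116.5]
tcp_rot: [0.004, 0.01, 1.0, -0.002]
contact_force: [4.3, -8.6, 6.8]
grip_width: 15.5
grip_force: 61.2
```

>>> step_arm(
  series="0.07 0 0.03 0 0.7;0.07 0 0.03 0 0.7;0 0 0 0 0.7",
)

```text
time_s: 11.15
position: [534.7, -59.5, 113.8]
tcp_rot: [0.005, 0.01, 1.0, -0.002]
contact_force: [5.3, -9.3, 8.8]
grip_width: 14.9
grip_force: 61.3
```

>>> step_arm(
  series="0.066 0 0.035 0 0.7;0.066 0 0.035 0 0.7;0 0 0 0 0.7",
)

```text
time_s: 11.52
position: [530.6, -59.4, 111.7]
tcp_rot: [0.007, 0.01, 1.0, -0.002]
contact_force: [7.6, -8.8, 15.6]
grip_width: 15.4
grip_force: 62.3
```

```bash
python3 e.py d7
```

```text
[ 7.6 -8.8 15.6] [-1.62 -2.19 -0.02] [530.6 -59.4 111.7]
d7 ball rear 294.92 tower 300.65 base [120.0, 112.0, 85.0, 61.0, 55.0, 53.0] red 0.0
```

>>> step_arm(
  series="0.033 0 0.015 0 0.7;0 0 0 0 0.7;0 0 0 0 0.7",
)

```text
time_s: 12.0
position: [528.1, -59.4, 110.5]
tcp_rot: [0.006, 0.01, 1.0, -0.002]
contact_force: [7.2, -9.0, 13.6]
grip_width: 15.4
grip_force: 62.2
```

>>> step_arm(
  series="0.033 0 0.015 0 0.7;0 0 0 0 0.7;0 0 0 0 0.7",
)

```text
time_s: 12.38
position: [527.6, -59.4, 110.2]
tcp_rot: [0.007, 0.01, 1.0, -0.002]
contact_force: [8.9, -8.2, 15.5]
grip_width: 15.5
grip_force: 62.3
```

>>> step_arm(
  series="0.033 0 0.017 0 0.7;0 0 0 0 0.7;0 0 0 0 0.7",
)

```text
time_s: 12.75
position: [525.0, -59.3, 108.7]
tcp_rot: [0.006, 0.01, 1.0, -0.002]
contact_force: [8.5, -8.6, 11.2]
grip_width: 15.3
grip_force: 61.9
```

>>> step_arm(
  series="0.033 0 0.018 0 0.7;0.033 0 0.018 0 0.7;0 0 0 0 0.7;0 0 0 0 0.7",
)

```text
time_s: 13.25
position: [522.3, -59.2, 107.1]
tcp_rot: [0.007, 0.01, 1.0, -0.002]
contact_force: [10.3, -7.6, 12.3]
grip_width: 15.7
grip_force: 62.3
```

>>> step_arm(
  series="0.033 0 0.02 0 0.7;0.033 0 0.02 0 0.7;0 0 0 0 0.7;0 0 0 0 0.7",
)

```text
time_s: 13.75
position: [521.5, -59.3, 106.5]
tcp_rot: [0.009, 0.01, 1.0, -0.002]
contact_force: [11.9, -6.9, 19.9]
grip_width: 15.3
grip_force: 63.0
```

>>> step_arm(
  series="-0.05 -0.02 -0.05 0 0.7;0 0 0 0 0.7",
)

```text
time_s: 14.0
position: [520.5, -59.5, 106.5]
tcp_rot: [0.006, 0.01, 1.0, -0.001]
contact_force: [12.8, -3.6, -0.2]
grip_width: 15.1
grip_force: 60.5
```

```bash
python3 e.py d8
```

```text
[12.8 -3.6 -0.2] [-0.89 -2.3   0.04] [520.5 -59.5 106.5]
d8 ball rear 294.9 tower 300.63 base [120.0, 111.0, 87.0, 60.0, 54.0, 54.0] red 0.0
```

>>> step_arm(
  series="-0.04 0 0 0 0.7;0 0 0 0 0.5;0 0 0 0 0.3;0 0 0 0 0.1;0 0 0 0 -0.06;0 0 0 0 -0.06;0 0 0 0 -0.06",
)

```text
time_s: 14.98
position: [516.8, -58.1, 104.4]
tcp_rot: [-0.0, 0.01, 1.0, 0.0]
contact_force: [0.2, -0.1, 0.1]
grip_width: 45.2
grip_force: 0.0
```

```bash
python3 e.py d9
```

```text
[ 0.2 -0.1  0.1] [ 0.02 -0.01 -0.01] [516.8 -58.1 104.4]
d9 ball rear 294.92 tower 300.65 base [120.0, 112.0, 86.0, 62.0, 55.0, 53.0] red 0.0
```

Released, with nothing shifted. The pad friction blurred the bite force, so I'll check it cleanly by pressing the handle from above with shut fingers.

>>> step_arm(
  series="0 0 -0.6 0 -0.06;0 0 -0.6 0 -0.06;-0.08 -0.025 0 0 1;0 0 0 0 1;0 0 0 0 1;0 0 0 0 1;0 0 0 0 1",
)

```text
time_s: 15.95
position: [520.6, -59.4, 164.0]
tcp_rot: [-0.0, 0.01, 1.0, 0.0]
contact_force: [-0.1, 0.1, 0.4]
grip_width: -0.0
grip_force: 0.0
```

>>> step_arm(
  series="0 0 0.3 0 1;0 0 0.1 0 1;0 0 0 0 1",
)

```text
time_s: 16.32
position: [518.7, -59.4, 145.4]
tcp_rot: [-0.002, 0.01, 1.0, 0.0]
contact_force: [-16.4, 0.7, 32.4]
grip_width: -0.2
grip_force: 16.2
```

>>> step_arm(
  series="0 0 -0.4 0 1;-0.4 0 -0.1 0 1;-0.4 0 0 0 1;0 0 0 0 1;0 0 0.4 0 1;0 0 0.36 0 1;0 0 0 0 1",
)

```text
time_s: 17.2
position: [558.9, -60.2, 129.5]
tcp_rot: [-0.002, 0.01, 1.0, 0.0]
contact_force: [-0.5, -0.3, 0.5]
grip_width: -0.1
grip_force: 0.0
```

```bash
python3 e.py f1
```

```text
[-0.5 -0.3  0.5] [-0.    0.   -0.02] [558.9 -60.2 129.5]
f1 ball rear 294.91 tower 300.58 base [120.0, 112.0, 85.0, 61.0, 55.0, 54.0] red 0.0
```

Nothing shifted. Now I push gently in −x against the handle, starting with the approach.

>>> step_arm(
  series="0.1 0 0 0 1;0.1 0 0 0 1;0.05 0 0 0 1;0 0 0 0 1",
)

```text
time_s: 17.8
position: [548.2, -60.1, 131.7]
tcp_rot: [0.0, 0.01, 1.0, -0.0]
contact_force: [-0.5, 0.4, -0.8]
grip_width: 0.2
grip_force: 0.0
```

>>> step_arm(
  series="0.04 0 0 0 1;0.04 0 0 0 1;0 0 0 0 1",
)

```text
time_s: 18.18
position: [544.1, -60.0, 131.4]
tcp_rot: [-0.0, 0.01, 1.0, 0.0]
contact_force: [-0.0, 0.3, -0.3]
grip_width: -0.1
grip_force: 0.0
```

>>> step_arm(
  series="0.04 0 0 0 1;0.04 0 0 0 1;0 0 0 0 1",
)

```text
time_s: 18.55
position: [540.1, -59.9, 131.4]
tcp_rot: [-0.0, 0.01, 1.0, -0.0]
contact_force: [0.4, 0.5, -1.0]
grip_width: 0.3
grip_force: 0.0
```

>>> step_arm(
  series="0.03 0 0 0 1;0 0 0 0 1",
)

```text
time_s: 18.8
position: [538.7, -59.8, 131.4]
tcp_rot: [-0.0, 0.01, 1.0, 0.0]
contact_force: [0.8, 0.7, 0.0]
grip_width: 0.3
grip_force: 0.0
```

>>> step_arm(
  series="0.04 0 0 0 1;0.04 0 0 0 1;0 0 0 0 1",
)

```text
time_s: 19.18
position: [535.6, -59.8, 131.8]
tcp_rot: [0.001, 0.01, 1.0, -0.0]
contact_force: [3.9, -0.4, -0.8]
grip_width: -0.1
grip_force: 1.3
```

>>> step_arm(
  series="0.04 0 0 0 1;0 0 0 0 1",
)

```text
time_s: 19.42
position: [535.0, -59.9, 132.3]
tcp_rot: [0.002, 0.011, 1.0, -0.0]
contact_force: [7.5, 0.4, 0.3]
grip_width: 0.2
grip_force: 2.9
```

>>> step_arm(
  series="0.04 0 0 0 1;0 0 0 0 1",
)

```text
time_s: 19.68
position: [534.0, -59.9, 132.7]
tcp_rot: [0.003, 0.01, 1.0, -0.0]
contact_force: [9.4, 0.4, -0.1]
grip_width: 0.4
grip_force: 3.9
```

>>> step_arm(
  series="0.03 0 0 0 1;0 0 0 0 1",
)

```text
time_s: 19.92
position: [533.3, -59.9, 132.9]
tcp_rot: [0.004, 0.011, 1.0, -0.0]
contact_force: [11.0, 0.9, 0.1]
grip_width: -0.1
grip_force: 4.7
```

>>> step_arm(
  series="0.04 0 0 0 1;0 0 0 0 1",
)

```text
time_s: 20.18
position: [532.0, -59.9, 133.3]
tcp_rot: [0.005, 0.011, 1.0, -0.0]
contact_force: [14.0, 0.6, 1.1]
grip_width: 0.0
grip_force: 5.6
```

>>> step_arm(
  series="0.04 0 0 0 1;0 0 0 0 1",
)

```text
time_s: 20.42
position: [531.0, -59.9, 133.6]
tcp_rot: [0.006, 0.011, 1.0, -0.0]
contact_force: [15.0, -0.2, 0.8]
grip_width: -0.1
grip_force: 6.3
```

The push took about 12.8 N tangential, roughly 8 N over free, so the bite is firm. I'm backing off.

>>> step_arm(
  series="-0.1 0 0 0 1;-0.2 0 0 0 1;-0.2 0 0 0 1;0 0 -0.6 0 1;0 0 -0.8 0 1;0 0 -0.8 0 1;0 0 0 0 1;0 0 0 0 1",
)

```text
time_s: 21.42
position: [549.9, -60.0, 240.7]
tcp_rot: [-0.001, 0.01, 1.0, 0.0]
contact_force: [1.1, -0.5, -0.3]
grip_width: -0.5
grip_force: 0.0
```

```bash
python3 e.py g1; python3 - <<'E'
from h import *
d=np.load("pics/g1.npz")
z=lambda a,x0,x1,y0,y1,s:cv2.resize(a[y0:y1,x0:x1,::-1],s,interpolation=cv2.INTER_CUBIC)
cv2.imwrite("pics/a4.png",np.vstack([z(d["i"],120,320,130,245,(600,345)),z(d["j"],200,400,160,240,(600,240))]))
E
```

```text
[ 1.1 -0.5 -0.3] [-0.   -0.03 -0.02] [549.9 -60.  240.7]
g1 ball rear 294.82 tower 300.45 base [124.0, 115.0, 90.0, 64.0, 58.0, 55.0] red 0.0
```

View pics/a4.png

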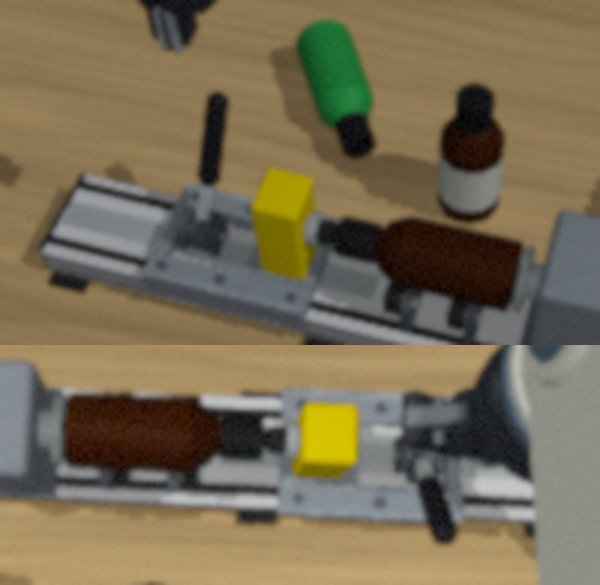

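The final view shows the lever down (grip at crop 212,135), the bottle home, the red band inside the bush and the arm clear. Handing in.

```bash
python3 -c "
from workcell import ctrl
print(ctrl.job_done())"
```

```text
the job is handed in; nothing more can be done
None
```

I handed the job in after about 21 s of the 72 s allowed, and no verdict came back: the cameras show the bottle home against the headstock and the red band just inside the bush, a push test put the clamp about 8 N over free swing, and the arm is clear of everything.

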